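# Hang the anemometer on its slanted peg

## Robot

A 7-joint arm with a two-finger parallel gripper is mounted at the origin on the work surface. World frame = base frame: x ahead of the robot, y to its left, z up, the work surface at z = 0. Lengths are in m, angles in rad, forces in N, time in s.
With the tool pointing down it reaches from about 0.35 to 0.9 m from the base axis. Payload 8.1 kg.
Tool frame: the origin (TCP) lies at the centre of the arm's flange, where the gripper is bolted on; the fingertips stand 178 mm ahead of it and the grasp point (between the pads) lies 159 mm ahead of it; z points along the fingers, y is the direction in which the jaws open and shut (so a half turn about z gives the same grasp; the last joint's range is limited). The gripper opens to 92 mm and grips with 3 to 60 N. Pads are 19 mm wide; open, the fingers measure 130 mm over their backs; the gripper's body (75 mm by 190 mm) begins 47 mm behind the grasp point.
Start: joints at [1.193, 0.434, 0.025, 1.573, -0.012, 1.134, -0.075], TCP at [0.17, -0.602, 0.405] pointing down, gripper open.
Joint ranges: [-2.62, 2.62], [-0.44, 2.09], [-1.27, 1.32], [0.08, 2.57], [-1.32, 4.46], [0.12, 2], [-2.74, 2.74]. Speed limits (rad/s): [2.22, 2.22, 3.01, 3.01, 3.14, 3.14, 3.14].

## Interface

Orientations are given as a rotation vector (axis times angle).
In Python, from cell import arm gives the robot as it stands. The module is installed in compiled form; this text tells all that it offers.
- The arm moves only by the tool move_arm, never from a script. Its argument "steps" is a list of rows, each a list of 4 numbers: the shift along the tool's x, y, z in mm, then the turn about the tool's z in rad. In form: [[x, y, z, twist], ...]. A call has 1 to 20 rows; each row is the pose to reach, as a shift and turn from the pose commanded when the call began, along the tool's axes at that moment; what a row does not reach only later rows make up. A row lasts 1/8 s, in which the tool goes at most 62.5 mm and 10.7 degrees, less where a joint would pass 70% of its speed; a pose out of reach is approached as far as the arm can. A call with a gripper value outside its range is refused whole. "grip" is the finger opening in mm, from 0 to 91.8, set as the call begins (left out, the last holds). The fingers move at their own pace and stop on an object; "grip_force" is the grip in N (left out, the last holds). Time passes only in rows, so rows that repeat a pose let the fingers close. It gives the time, the measured TCP pose, the force and the opening at its end, in the units of the state.
- arm.observe(): the state, without advancing time (a new reading comes with each control period).
- arm.get_image(name): name is "scene" or "top" or "wrist"; returns the picture (420x560x3 uint8, red, green, blue); there is no depth.
- arm.camera_info(name): a dict with "mtx" (3x3 intrinsics, pixels), "pose" (4x4, takes a point from camera to world coordinates); the wrist camera has in their place "T_tool_cam" (4x4, takes a point from camera to tool coordinates, whose origin is the TCP and whose axes are the flange's). Camera axes: x right, y down, z forward; pixel columns grow to the right and rows downward; lengths in m; the calibration is good to about 2 mm. A picture is of the moment at which its call begins: read the wrist's pose just before it. camera_info takes no time and is no camera call.
- arm.sign_off(): hands the job in, once; it reports no verdict.
The state is a dict: "clock": time; "joints": joint angles; "dq": joint speeds; "joint_efforts": joint torques, N m; "position": TCP position; "ee_rot": TCP orientation; "force": force on the tool from outside, world axes, zero at the start; "ft_torque": the same for the moment, N m; "width": opening from 0.0 (shut) to 1.0 (fully open).
Only numpy, scipy, OpenCV 4.12 (cv2) and the standard library are available. Lean on these libraries where they do the work, as an engineer would, in place of code of your own. Each camera call takes 0.05 s, during which the arm holds its last target.

## Task

Pick up the black hand anemometer (the one with the vane wheel, not the chart magnifier) and hang it by its loop on the slanted steel peg of the wooden board. Tilt it so that the loop sits roughly square across the peg and slide it down along the peg's line to about half-way before letting go; it slips down the rest by itself. Leave it hanging there at rest, and leave the magnifier lying where it is.

Things in the scene. Friction and masses are not known exactly. Their poses are not given: they have to be found in the camera images.
- anemometer_grip (a point): Centre of the anemometer's black plastic handle, 14 mm above its underside; it starts lying flat. Handle: 80 mm long (x), 36 wide (y), 28 thick (z). Vane wheel housing, 66 mm across, 28 thick, centred 69 mm towards -x; hanging loop at the +x end. 203 mm long in all, about 0.16 kg, balances near here: grip across y. x points to the loop, z up as it lies.
- anemometer_loop (a point): Centre of the anemometer's open hanging loop, 69 mm along +x from the handle's centre, in its mid-plane: a rigid round ring of 10 mm bar, clear opening about 41 mm, 64 mm across outside. The opening's axis is z. Axes as for anemometer_grip.
- peg: Fixed steel peg, 12 mm thick, 110 mm long, on an upright wooden board (60 wide, 300 high), slanting up 55 degrees, to the robot's front right. Origin: root in the board's face, 220 mm up. z: root to tip; y: level; x: up and over the board. Turn the item's axes parallel to these: loop square to the peg, handle on the free side. A square loop meets the board with its centre 46 mm from the root.
- magnifier_center (a point): Bystander to leave alone: chart magnifier lying flat, 204 mm long; this point lies 10 mm up, where handle and lens mount meet. Round black handle 20 mm thick towards -x; glass lens in a black rim 88 mm across, centred 60 mm towards +x.
There are look-alikes about, which are no part of the job. Leave any green or purple look-alike of the part that bears anemometer_grip alone.

How it is judged:
By the outcome, as a careful person would: the job done as asked, in the order asked, and still so for the second after the job is handed in, with the robot touching nothing.
It also fails if it takes over 35 s, if anything falls off the work surface, if the arm or the gripper's body presses on something with over 40 N, if the wrist force passes 120 N, or if a joint passes its speed limit or range.

## Working session

There is one attempt and no reset: what is moved stays moved. The work goes in short steps, Python scripts to look and compute and a tool call to move; the robot and the scene stay as the last step left them, time stands still between calls to the robot, and variables do not carry over. Pictures are saved under pics/ and viewed, and the job is handed in when it is done.

Besides the shell and the picture viewer there is one more tool, called after "Call:" by a JSON object that holds its "op" and its "data". move_arm: Moves the arm, as the interface text tells. Its arguments: {"type":"object","properties":{"steps":{"type":"array"},"grip":{"type":"number"},"grip_force":{"type":"number"}},"required":["steps"]}

```bash
mkdir -p pics; python3 - <<'E'
from cell import arm
import cv2
s=arm.observe(); print(s)
for n in("scene","top","wrist"):
    im=arm.get_image(n); cv2.imwrite(f"pics/{n}0.png",im[:,:,::-1]); print(n,arm.camera_info(n))
E
```

```text
{'clock': 0.0, 'joints': array([ 1.19338465,  0.43525555,  0.0249471 ,  1.5740802 , -0.01161139,
        1.13398094, -0.07512734]), 'dq': array([ 0.00058128, -0.00111838, -0.00136031,  0.00165331,  0.00082867,
        0.00044959,  0.00161944]), 'joint_efforts': array([-3.66557078e-04, -6.67852736e+01,  9.84776504e-01, -3.14468157e+01,
       -6.05527614e-02,  4.27270797e-02,  1.58428625e-04]), 'position': array([ 0.16952889, -0.60134047,  0.40393074]), 'ee_rot': array([-3.11047076e+00, -4.29982971e-01,  5.29849720e-04]), 'force': array([ 0.49981262, -1.13017463,  0.28218157]), 'ft_torque': array([0.00523531, 0.02809851, 0.02783394]), 'width': 0.9994159232408788}
scene {'mtx': array([[383.0621277 ,   0.        , 279.4698623 ],
       [  0.        , 383.0621277 , 211.80363467],
       [  0.        ,   0.        ,   1.        ]]), 'pose': array([[ 0.77718807,  0.40347708, -0.48289228,  0.92584924],
       [ 0.62910505, -0.51567473,  0.58164113, -0.67081861],
       [-0.01433648, -0.75583451, -0.65460572,  0.75285399],
       [ 0.        ,  0.        ,  0.        ,  1.        ]])}
top {'
[... 239 characters left out ...]
0.99538693, -0.09214092,  0.02673786, -0.15119073],
       [-0.00483826, -0.23012562, -0.9731489 ,  1.33777234],
       [ 0.        ,  0.        ,  0.        ,  1.        ]])}
wrist {'mtx': array([[324.7099365 ,   0.        , 277.40108991],
       [  0.        , 324.7099365 , 209.48493904],
       [  0.        ,   0.        ,   1.        ]]), 'T_tool_cam': array([[ 1.51222962e-04, -9.65053502e-01, -2.62052886e-01,
         7.10563006e-02],
       [ 9.99998931e-01,  5.27026152e-04, -1.36379201e-03,
         2.76756861e-04],
       [ 1.45424098e-03, -2.62052400e-01,  9.65052550e-01,
         2.02479207e-02],
       [ 0.00000000e+00,  0.00000000e+00,  0.00000000e+00,
         1.00000000e+00]])}
```

View pics/scene0.png

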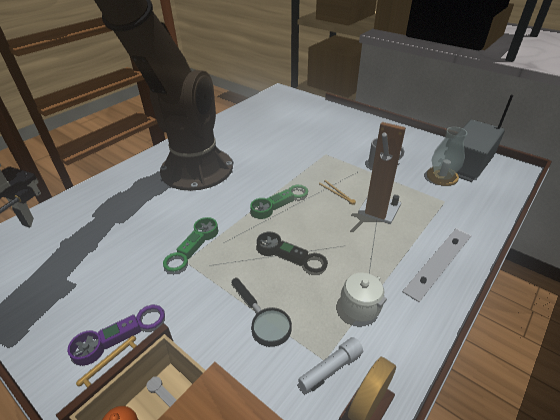

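View pics/top0.png

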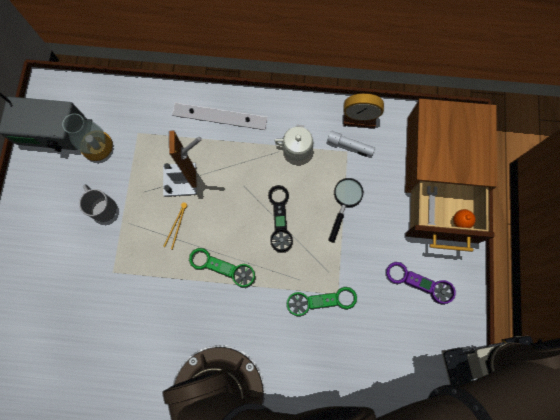

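View pics/wrist0.png

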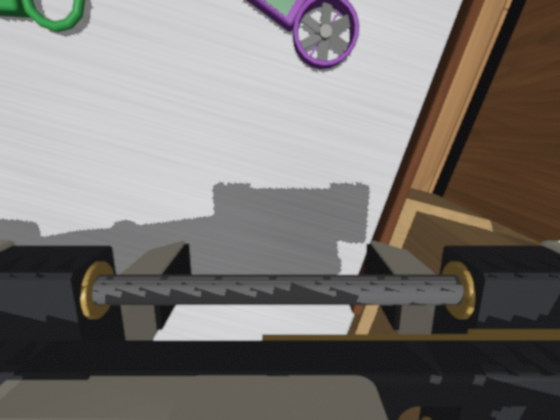

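Candidates for the target: the black anemometer at top (280,217) and scene (290,250). Not it: the green ones at top (222,267) and (322,300), the purple one at (421,283), and the magnifier at (345,207). I choose the black one with the vane wheel and will check it in close crops.

```bash
python3 - <<'E'
import cv2
t=cv2.imread("pics/top0.png"); s=cv2.imread("pics/scene0.png")
def crop(im,x0,y0,x1,y1,k,name):
    cv2.imwrite(name,cv2.resize(im[y0:y1,x0:x1],None,fx=k,fy=k,interpolation=cv2.INTER_CUBIC))
crop(t,245,175,315,260,7,"pics/c1.png")
crop(t,150,120,230,205,7,"pics/c2.png")
crop(s,345,110,425,230,5,"pics/c3.png")
crop(s,245,220,340,285,7,"pics/c4.png")
E
```

```text
(no output)
```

View pics/c1.png

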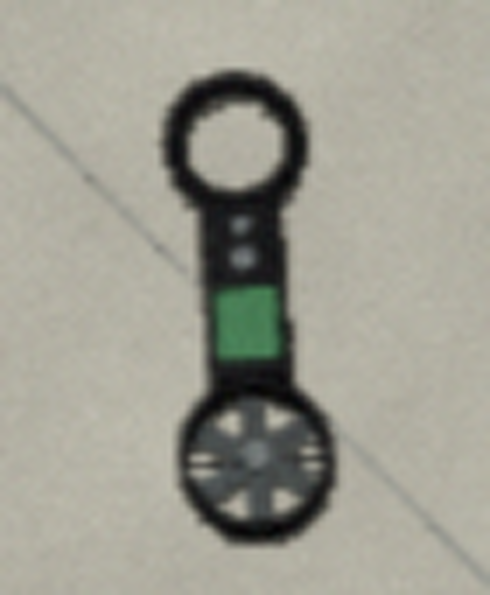

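View pics/c2.png

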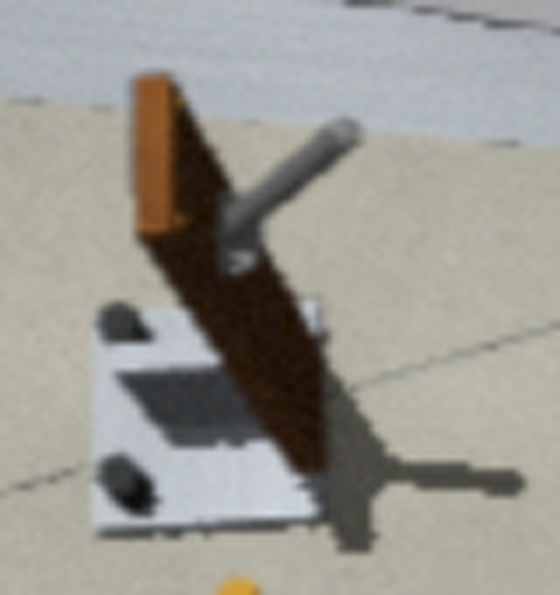

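View pics/c3.png

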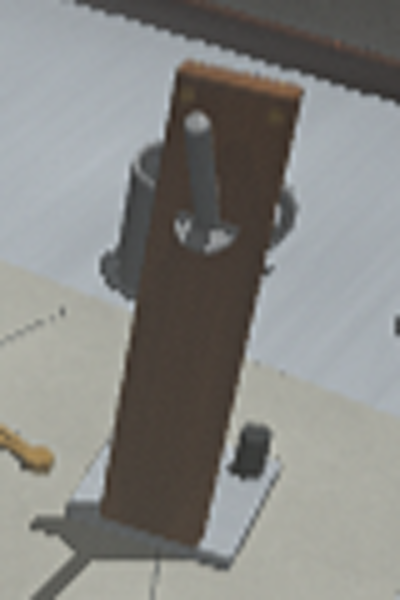

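View pics/c4.png

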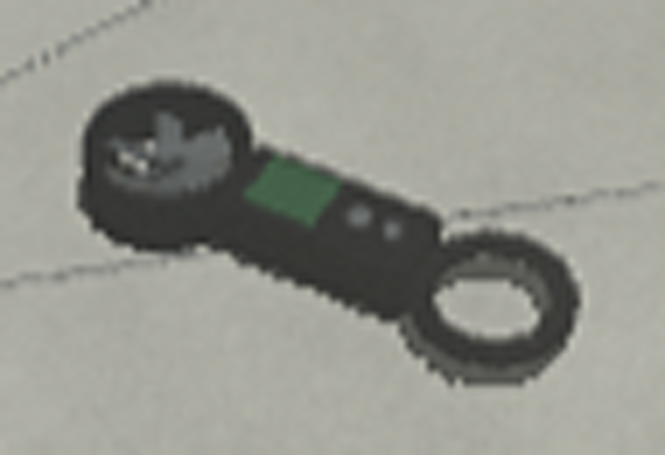

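Confirmed: c1 and c4 show the black anemometer with its vane wheel at top (281.7,240.7) and loop at (278.7,195.4). The peg tip is at top (199.3,138.9) / scene (384.6,134.4), and its root is near top (184,154) / scene (386,156).

```bash
cat > h.py <<'E'
import numpy as np
from scipy.spatial.transform import Rotation as R
from scipy.optimize import least_squares
from cell import arm
def cam(n,s=None):
    c=arm.camera_info(n); 
    if n=="wrist":
        T=np.eye(4);T[:3,:3]=R.from_rotvec(s["ee_rot"]).as_matrix();T[:3,3]=s["position"]
        return c["mtx"],T@c["T_tool_cam"]
    return c["mtx"],c["pose"]
def proj(c,p):
    K,T=c; q=T[:3,:3].T@(np.asarray(p)-T[:3,3]); return (K@q)[:2]/q[2]
def ray(c,px):
    K,T=c; d=T[:3,:3]@np.linalg.solve(K,[px[0],px[1],1]); return T[:3,3],d
def onz(c,px,z):
    o,d=ray(c,px); return o+d*(z-o[2])/d[2]
def tri(l):
    return least_squares(lambda p:np.concatenate([proj(c,p)-px for c,px in l]),[0.5,-.1,.2])
E
python3 - <<'E'
from h import *
t=cam("top");s=cam("scene")
print("loop top",onz(t,(278.7,195.4),.014),"scene",onz(s,(245+492/7,220+305/7),.014))
print("vane top",onz(t,(281.7,240.7),.028),"scene",onz(s,(245+168/7,220+140/7),.028))
for a,b in(((199.3,138.9),(384.6,134.4)),((183.9,154.3),(386,156.4))):
    r=tri([(t,a),(s,b)]);print(r.x,r.fun)
# board top front edge z=.3
for p in((178,75),(300,97)): print("btop scene",onz(s,(345+p[0]/5,110+p[1]/5),.3))
for p in((103,513),(198,545)): print("bbot scene",onz(s,(345+p[0]/5,110+p[1]/5),.01))
for p in((135,75),(175,75),(140,235),(180,230)): print("btop top",onz(t,(150+p[0]/7,120+p[1]/7),.3))
E
```

```text
loop top [ 0.57501859 -0.11221827  0.014     ] scene [ 0.579176   -0.11453007  0.014     ]
vane top [ 0.43609634 -0.13431976  0.028     ] scene [ 0.4413853  -0.13320098  0.028     ]
[0.61671354 0.08361776 0.30793655] [-0.14108562 -0.25449404 -0.25664539  0.08471168]
[0.60755948 0.13924635 0.21639546] [-0.32002269 -0.56325853 -0.5891084   0.19179785]
btop scene [0.58267177 0.13295329 0.3       ]
btop scene [0.63866008 0.14856063 0.3       ]
bbot scene [0.57965126 0.14258109 0.01      ]
bbot scene [0.63652577 0.15139526 0.01      ]
btop top [0.63354243 0.1609007  0.3       ]
btop top [0.63485138 0.1469954  0.3       ]
btop top [0.57510399 0.15029046 0.3       ]
btop top [0.57821068 0.1368246  0.3       ]
```

Call:
{"op": "move_arm", "data": {"steps": [[54, -46, 0, 0.03], [109, -92, 0, 0.06], [163, -139, 0, 0.1], [218, -185, 0, 0.128], [272, -231, 0, 0.128], [326, -277, 0, 0.128], [380, -323, 0, 0.128], [420, -357, 0, 0.128], [435, -370, 0, 0.128], [435, -370, 0, 0.128], [435, -370, 0, 0.128]], "grip": 91}}

```text
clock: 1.52
position: [0.4879, -0.1272, 0.4044]
ee_rot: [3.133, 0.232, -0.001]
force: [-0.0, -0.6, 0.2]
width: 0.993
```

```bash
python3 - <<'E'
from h import *
import cv2
s=arm.observe(); print(s["clock"],s["position"],s["ee_rot"],s["joints"],s["dq"].max())
im=arm.get_image("wrist"); cv2.imwrite("pics/w1.png",im[:,:,::-1])
c=cam("wrist",s)
for p in([.508,-.1236,.014],[.577,-.1134,.014],[.4387,-.1338,.028]): print(proj(c,p))
E
```

```text
1.525 [ 0.4878916  -0.12722576  0.40439889] [ 3.13292664e+00  2.32434874e-01 -1.27438695e-03] [ 0.34990929  0.25654102 -0.2470216   1.8458104   0.07187854  1.0486131
 -1.34797027] 0.032849645968472674
[277.16256885 166.98421822]
[277.24650809 102.69954369]
[277.01858244 229.19708229]
```

View pics/w1.png

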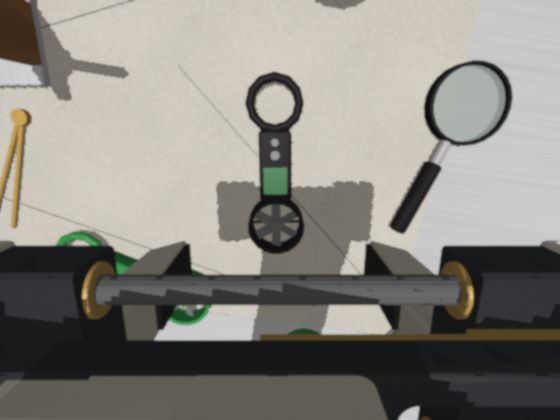

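The wrist view shows the black anemometer upright in the image, with its loop centre at (274.5,102.5) and vane at (276,223.5). The magnifier lies clear to the right.

```bash
python3 - <<'E'
from h import *
s=arm.observe();c=cam("wrist",s)
l=onz(c,(274.5,102.5),.014);v=onz(c,(276,223.5),.028)
print(l,v,np.linalg.norm((l-v)[:2]))
d=(l-v)[:2];d/=np.linalg.norm(d);print(np.degrees(np.arctan2(d[1],d[0])))
m=(l+v)[:2]/2; print(m)
g=l[:2]-d*.089; Rm=R.from_rotvec(s["ee_rot"]).as_matrix()
print("g",g,"tool",Rm.T@(np.r_[g,.012+.159]-s["position"])*1000, "yaw tool",np.degrees(np.arctan2(Rm[1,0],Rm[0,0])))
E
```

```text
[ 0.57620738 -0.11193632  0.014     ] [ 0.44474315 -0.13284805  0.028     ] 0.13311703157183297
9.038190067980018
[ 0.51047526 -0.12239218]
g [ 0.48831241 -0.12591758] tool [  1.53465009  -2.38922345 233.43178979] yaw tool 8.362931360969743
```

Call:
{"op": "move_arm", "data": {"steps": [[1, -2, 55, 0], [1, -2, 110, 0], [1, -2, 160, 0], [1, -2, 195, -0.01], [1, -2, 212, -0.01], [1, -2, 221, -0.01], [1, -2, 221, -0.01]]}}

```text
clock: 2.45
position: [0.4882, -0.1264, 0.1837]
ee_rot: [3.132, 0.243, -0.001]
force: [0.3, -0.1, 0.5]
width: 0.99
```

Call:
{"op": "move_arm", "data": {"steps": [[0, 0, 0, 0], [0, 0, 0, 0], [0, 0, 0, 0], [0, 0, 0, 0], [0, 0, 0, 0], [0, 0, 0, 0]], "grip": 20, "grip_force": 30}}

```text
clock: 3.2
position: [0.4886, -0.1252, 0.1837]
ee_rot: [-3.132, -0.246, 0.0]
force: [0.6, 0.1, 1.2]
width: 0.39
```

Call:
{"op": "move_arm", "data": {"steps": [[0, 0, -20, 0], [0, 0, -60, 0], [0, 0, -115, 0], [0, 0, -170, 0], [0, 0, -225, 0], [0, 0, -275, 0], [0, 0, -310, 0], [0, 0, -325, 0], [0, 0, -325, 0], [0, 0, -325, 0]]}}

```text
clock: 4.45
position: [0.4883, -0.1254, 0.5068]
ee_rot: [-3.131, -0.246, 0.005]
force: [0.2, 0.3, -2.6]
width: 0.39
```

```bash
python3 - <<'E'
from h import *
import cv2
s=arm.observe(); print(s["clock"],s["position"],s["ee_rot"],s["width"],s["force"])
a=arm.get_image("wrist");b=arm.get_image("scene")
cv2.imwrite("pics/w2.png",a[:,:,::-1]);cv2.imwrite("pics/s2.png",b[:,:,::-1])
c=cam("wrist",s);o=onz(c,(0,0),0)
E
```

```text
4.45 [ 0.48829131 -0.12535601  0.50683748] [-3.13118269 -0.24586977  0.00466232] 0.39044122468825804 [ 0.18470653  0.25481251 -2.57206778]
```

View pics/w2.png

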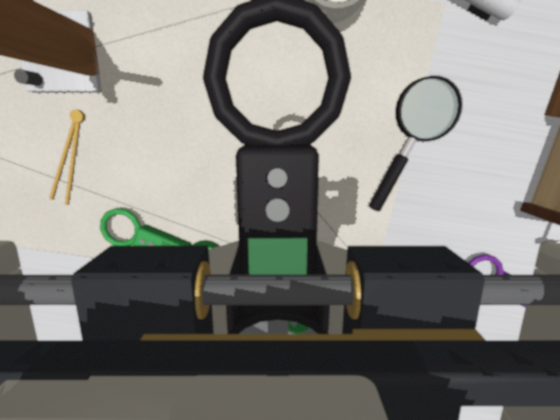

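View pics/s2.png

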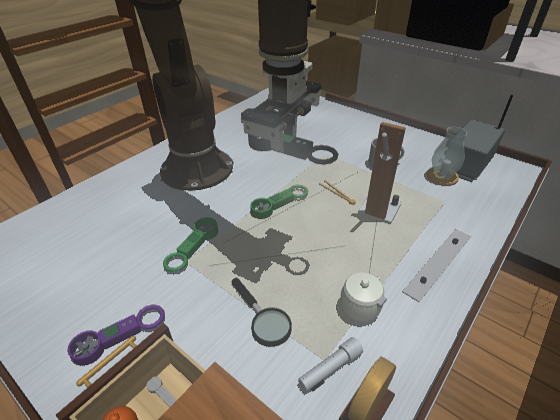

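The item is gripped level, with the ring centre at wrist (277,72), about 91 mm ahead of the grasp point. Next I turn to face the board and view the peg from short of it.

Call:
{"op": "move_arm", "data": {"steps": [[18, -4, -5, -0.16], [36, -8, -10, -0.33], [54, -12, -15, -0.5], [72, -16, -15, -0.67], [90, -20, -15, -0.84], [108, -24, -15, -1.01], [126, -28, -15, -1.18], [144, -32, -15, -1.35], [156, -34, -15, -1.5], [161, -35, -15, -1.583], [161, -35, -15, -1.583], [161, -35, -15, -1.583]]}}

```text
clock: 6.05
position: [0.642, -0.0658, 0.5231]
ee_rot: [-2.028, -2.398, 0.001]
force: [-0.7, -0.5, -2.5]
width: 0.389
```

```bash
python3 - <<'E'
from h import *
import cv2
s=arm.observe(); print(s["clock"],s["position"],s["ee_rot"],s["width"],s["joints"])
a=arm.get_image("wrist");b=arm.get_image("scene")
cv2.imwrite("pics/w3.png",a[:,:,::-1]);cv2.imwrite("pics/s3.png",b[:,:,::-1])
c=cam("wrist",s);print(proj(c,(.617,.0836,.308)),proj(c,(.607,.145,.22)))
E
```

```text
6.05 [ 0.64203054 -0.06579493  0.52305799] [-2.02803843e+00 -2.39819291e+00  1.13005460e-03] 0.38866287658624765 [ 0.3463628   0.46151277 -0.52832743  1.29060934  0.22795409  1.44960505
  0.00336642]
[276.91800868 -41.86890442] [277.62269703 -82.96932838]
```

View pics/w3.png

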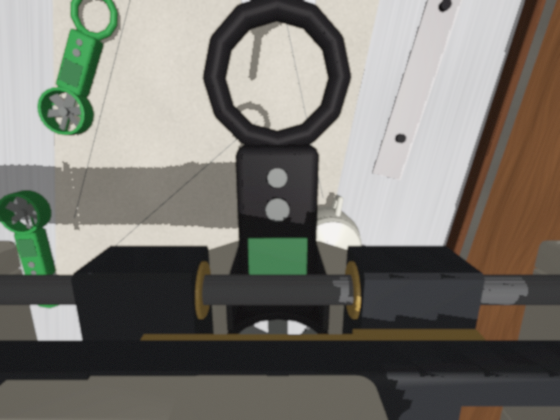

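View pics/s3.png

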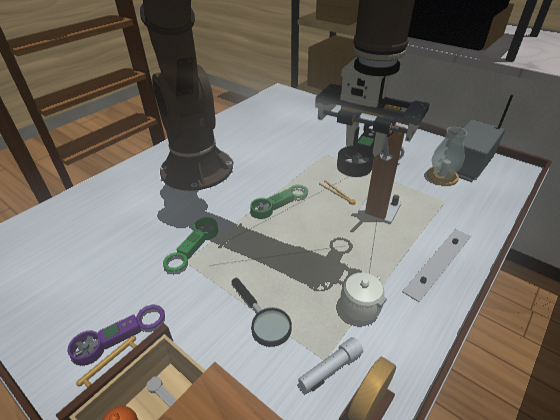

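The peg isn't in the wrist view yet. I'll advance 60 mm, still above it, so the tip shows through the ring.

Call:
{"op": "move_arm", "data": {"steps": [[30, 0, 0, 0], [60, 0, 0, 0], [60, 0, 0, 0], [60, 0, 0, 0]]}}

```text
clock: 6.65
position: [0.632, -0.0071, 0.5238]
ee_rot: [2.027, 2.399, -0.001]
force: [-0.5, -1.3, -2.1]
width: 0.389
```

```bash
python3 - <<'E'
from h import *
import cv2
s=arm.observe(); print(s["clock"],s["position"],s["ee_rot"])
a=arm.get_image("wrist")
cv2.imwrite("pics/w4.png",cv2.resize(a[0:200,180:380,::-1],None,fx=3,fy=3,interpolation=cv2.INTER_CUBIC))
b=arm.get_image("top")
cv2.imwrite("pics/t4.png",b[:,:,::-1])
b=arm.get_image("scene")
cv2.imwrite("pics/s4.png",cv2.resize(b[60:240,300:500,::-1],None,fx=4,fy=4,interpolation=cv2.INTER_CUBIC)[:600])
c=cam("wrist",s);print(proj(c,(.617,.0836,.308)),proj(c,(.607,.145,.22)))
E
```

```text
6.65 [ 0.63202192 -0.00707519  0.52382542] [ 2.02677812e+00  2.39928564e+00 -9.53921834e-04]
[276.8787252  81.5380195] [277.50180993   9.19264249]
```

View pics/w4.png

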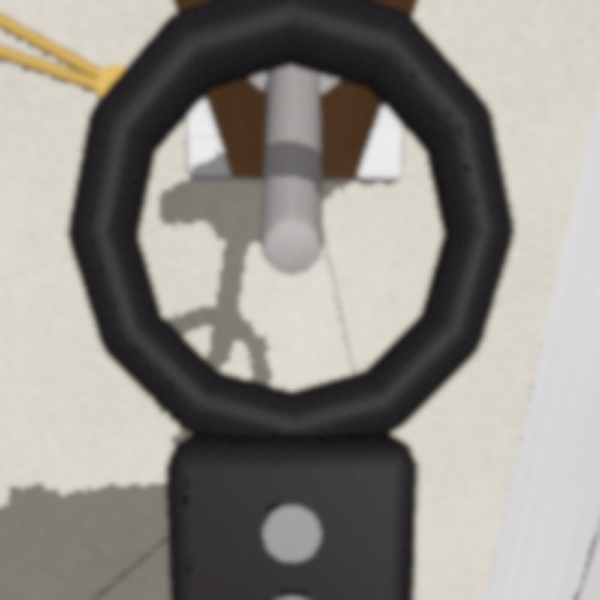

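View pics/s4.png

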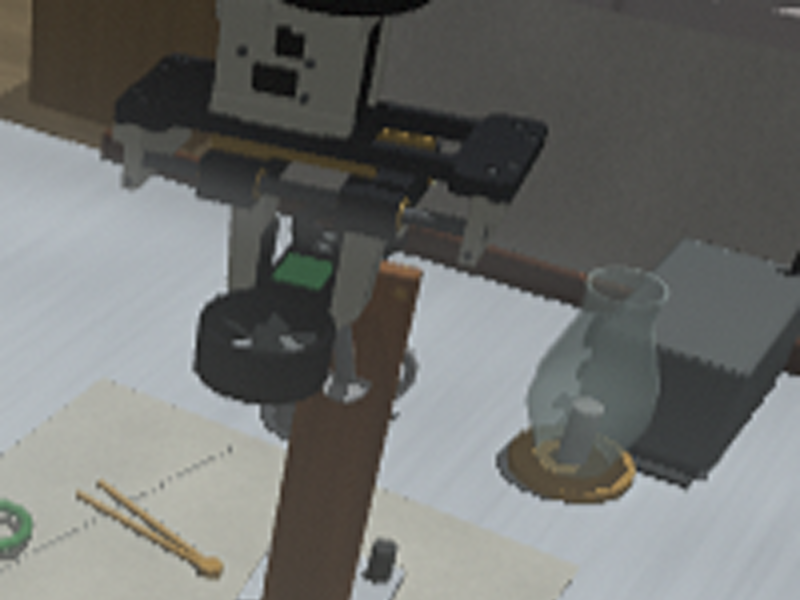

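The wrist view shows the peg tip at (277,81.7), predicted at (276.9,81.5). It sits inside the ring and the peg runs straight up the image, so the yaw fits. I'll thread the ring on level, about 25 mm down the peg.

Call:
{"op": "move_arm", "data": {"steps": [[0, 0, 20, 0], [1, 0, 40, 0], [3, 0, 48, 0], [9, 0, 57, 0], [15, 0, 66, 0], [15, 0, 66, 0], [15, 0, 66, 0]]}}

```text
clock: 7.68
position: [0.6297, 0.0084, 0.4581]
ee_rot: [2.026, 2.401, 0.0]
force: [-0.3, -0.3, -2.6]
width: 0.393
```

```bash
python3 - <<'E'
from h import *
import cv2
s=arm.observe(); print(s["clock"],s["position"],s["ee_rot"],s["force"],s["width"])
a=arm.get_image("wrist")
cv2.imwrite("pics/w5.png",cv2.resize(a[0:200,180:380,::-1],None,fx=3,fy=3,interpolation=cv2.INTER_CUBIC))
b=arm.get_image("scene")
cv2.imwrite("pics/s5.png",cv2.resize(b[80:230,320:480,::-1],None,fx=4,fy=4,interpolation=cv2.INTER_CUBIC)[:600])
E
```

```text
7.675 [0.62965482 0.00838018 0.45812463] [2.02567087e+00 2.40062718e+00 4.48429662e-04] [-0.3198589  -0.33184979 -2.61924241] 0.39348763116333424
```

View pics/w5.png

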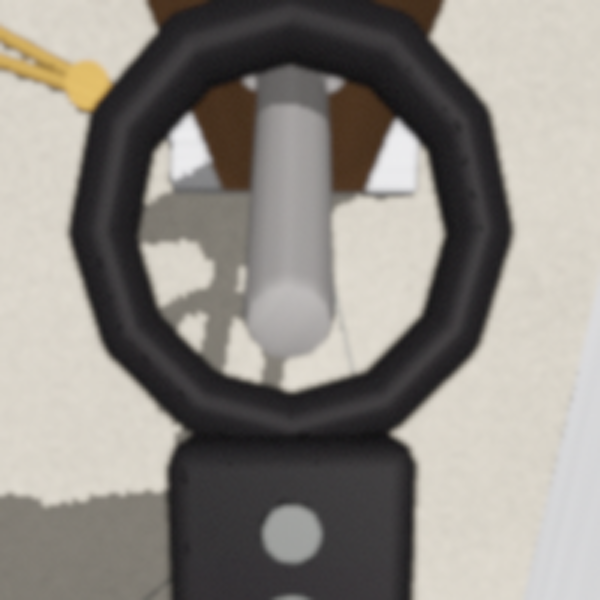

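View pics/s5.png

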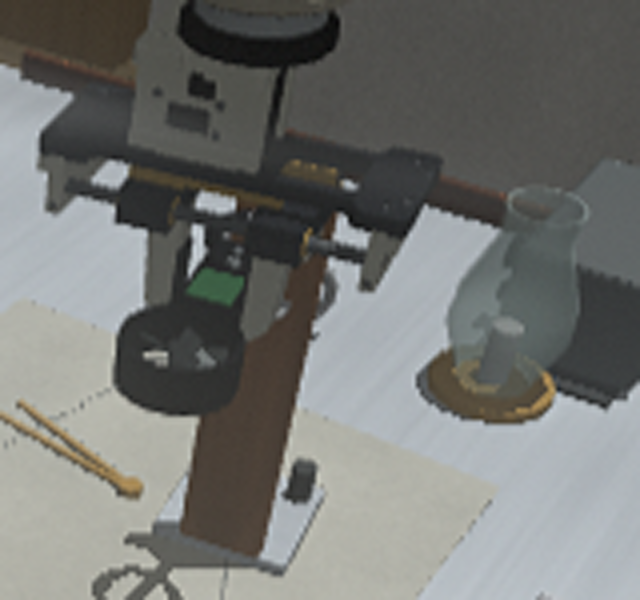

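The tip stands through the ring at crop (289,318) with no contact force. I'll ease the grip and lower, so the ring's far bar rides on the peg and the item pivots loop-up between the pads.

Call:
{"op": "move_arm", "data": {"steps": [[0, 0, 0, 0], [0, 0, 0, 0], [1, 0, 5, 0], [2, 0, 10, 0], [3, 0, 15, 0], [4, 0, 20, 0], [5, 0, 25, 0], [5, 0, 30, 0], [6, 0, 35, 0], [6, 0, 35, 0]], "grip": 20, "grip_force": 4}}

```text
clock: 9.02
position: [0.6285, 0.0143, 0.4223]
ee_rot: [-2.026, -2.401, 0.001]
force: [-0.3, -0.4, -0.6]
width: 0.391
```

```bash
cat > look.py <<'E'
from h import *
import cv2,sys
n=sys.argv[1]
s=arm.observe(); print(s["clock"],s["position"],s["force"],s["ft_torque"],s["width"])
a=arm.get_image("wrist")[:,:,::-1];b=arm.get_image("scene")[:,:,::-1]
A=cv2.resize(a[0:240,160:400],None,fx=1.65,fy=1.65,interpolation=cv2.INTER_CUBIC)
B=cv2.resize(b[110:270,320:480],(396,396),interpolation=cv2.INTER_CUBIC)
cv2.imwrite(f"pics/{n}.png",np.hstack([A,B]))
E
python3 look.py k6
```

```text
9.025 [0.62845943 0.01428208 0.42225262] [-0.31438852 -0.36480926 -0.55937118] [-0.09868668 -0.14827258  0.01570953] 0.3914415910676228
```

View pics/k6.png

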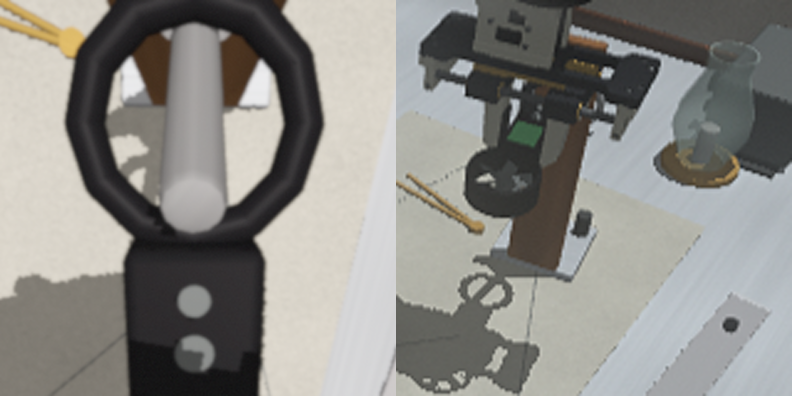

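It is tilting: the loop has risen towards the camera, the handle slants down, and the force changed by only about 2 N. I'll go on.

Call:
{"op": "move_arm", "data": {"steps": [[1, 0, 5, 0], [2, 0, 10, 0], [3, 0, 15, 0], [3, 0, 20, 0], [4, 0, 25, 0], [5, 0, 30, 0], [5, 0, 35, 0], [5, 0, 35, 0]]}}

```text
clock: 10.12
position: [0.6276, 0.02, 0.3873]
ee_rot: [-2.024, -2.401, -0.001]
force: [-1.2, 3.5, 0.2]
width: 0.395
```

```bash
python3 look.py k7
```

```text
10.125 [0.62756431 0.01998566 0.38729318] [-1.15822113  3.50258558  0.16519676] [ 0.95471338 -0.03424663 -0.03923461] 0.3952607051660436
```

View pics/k7.png

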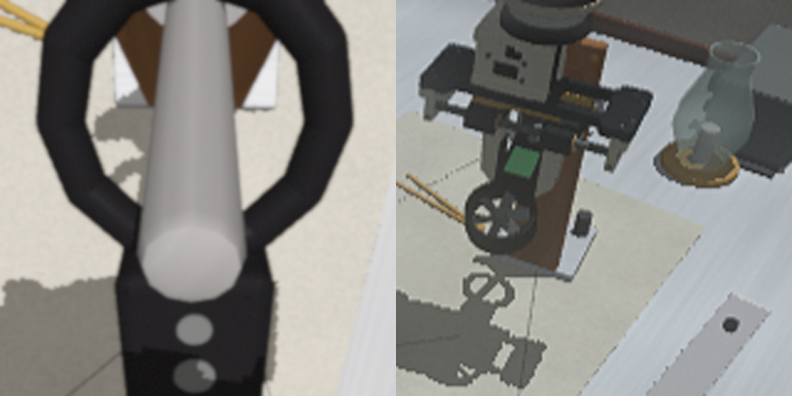

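Call:
{"op": "move_arm", "data": {"steps": [[0, 0, 4, 0], [0, 0, 8, 0], [0, 0, 13, 0], [0, 0, 13, 0], [0, 0, 13, 0]]}}

```text
clock: 10.85
position: [0.6277, 0.0194, 0.3749]
ee_rot: [2.026, 2.401, 0.001]
force: [-0.7, 5.3, 0.9]
width: 0.389
```

```bash
python3 look.py k8
```

```text
10.85 [0.62774234 0.01942263 0.3748854 ] [-0.71712744  5.31044402  0.90726697] [0.95443179 0.074064   0.02206213] 0.3887716198971693
```

View pics/k8.png

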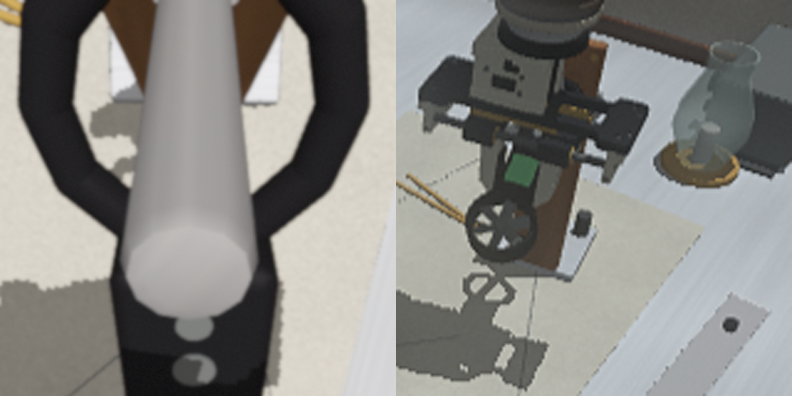

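The loop is now near square round the peg at about half-way. I'll move 3 mm towards the board to relieve the 5 N side load, then open.

Call:
{"op": "move_arm", "data": {"steps": [[2, 0, 0, 0], [4, 0, 0, 0], [4, 0, 0, 0]]}}

```text
clock: 11.32
position: [0.627, 0.0226, 0.3745]
ee_rot: [2.027, 2.4, -0.001]
force: [1.1, -0.1, -1.2]
width: 0.39
```

Call:
{"op": "move_arm", "data": {"steps": [[0, 0, 0, 0], [0, 0, 0, 0], [0, 0, 0, 0], [0, 0, 0, 0], [0, 0, 0, 0], [0, 0, 0, 0], [0, 0, 0, 0], [0, 0, 0, 0], [0, 0, 0, 0], [0, 0, 0, 0]], "grip": 91}}

```text
clock: 12.58
position: [0.627, 0.0231, 0.3747]
ee_rot: [2.026, 2.401, -0.0]
force: [0.3, 1.2, -0.6]
width: 0.99
```

```bash
python3 look.py k9
```

```text
12.575 [0.62700755 0.02309494 0.37469261] [ 0.30012507  1.17158049 -0.58228401] [ 0.00353559 -0.0956784  -0.02712336] 0.9899312466413182
```

View pics/k9.png

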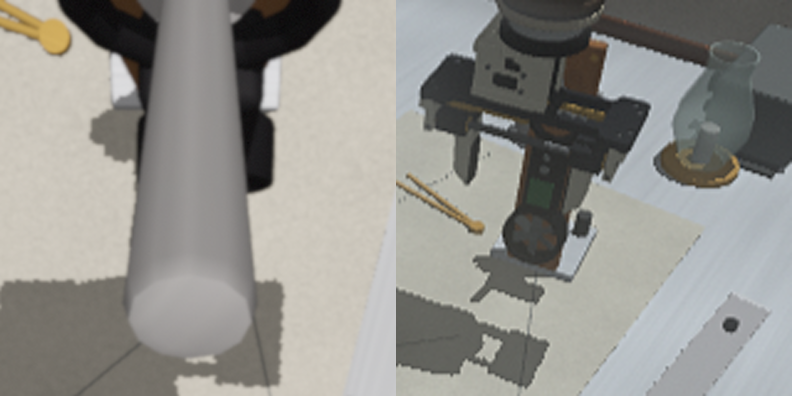

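It hangs at the peg's root against the board, clear of the fingers. I'll retreat away from the board, then up.

Call:
{"op": "move_arm", "data": {"steps": [[-15, 0, 0, 0], [-45, 0, 0, 0], [-90, 0, -5, 0], [-130, 0, -30, 0], [-160, 0, -80, 0], [-180, 0, -130, 0], [-190, 0, -160, 0], [-190, 0, -170, 0], [-190, 0, -170, 0], [-190, 0, -170, 0], [-190, 0, -170, 0], [-190, 0, -170, 0]]}}

```text
clock: 14.18
position: [0.659, -0.164, 0.544]
ee_rot: [-2.025, -2.401, 0.001]
force: [0.4, 0.1, -0.1]
width: 0.996
```

```bash
python3 - <<'E'
from h import *
import cv2
s=arm.observe(); print(s["clock"],s["position"],s["force"])
b=arm.get_image("scene")[:,:,::-1]; cv2.imwrite("pics/f.png",b)
cv2.imwrite("pics/fc.png",cv2.resize(b[110:240,330:440],None,fx=4.5,fy=4.5,interpolation=cv2.INTER_CUBIC))
cv2.imwrite("pics/ft.png",arm.get_image("top")[:,:,::-1])
E
```

```text
14.175 [ 0.65896886 -0.16398573  0.54404934] [ 0.3959552   0.05275789 -0.13265655]
```

View pics/f.png

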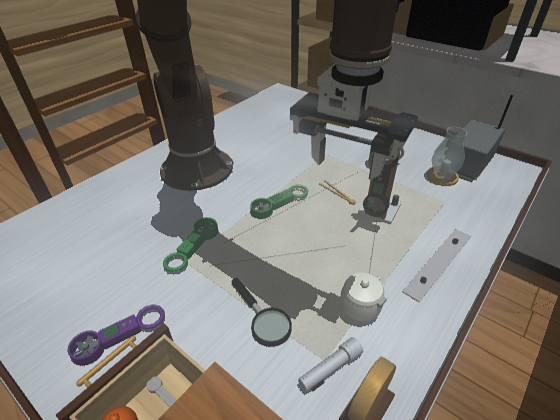

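View pics/fc.png

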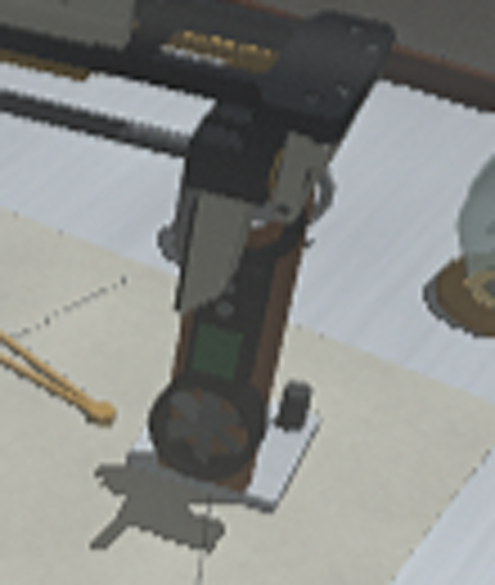

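View pics/ft.png

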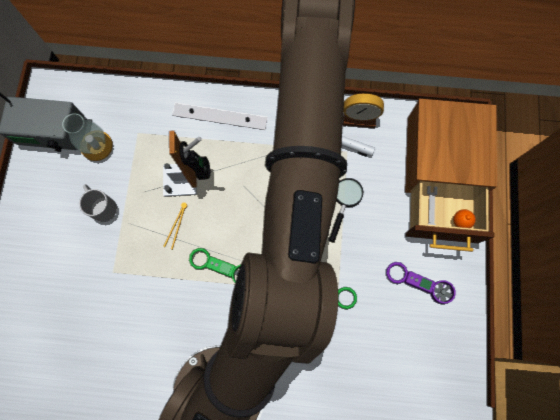

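The loop hangs at the peg's root with the handle down the board, and the magnifier is unmoved. I'll clear the view and confirm it is at rest.

Call:
{"op": "move_arm", "data": {"steps": [[-40, 0, 0, 0], [-90, 0, 0, 0], [-140, 0, 0, 0], [-160, 0, 0, 0], [-160, 0, 0, 0], [-160, 0, 0, 0]]}}

```text
clock: 15.02
position: [0.6861, -0.3204, 0.5448]
ee_rot: [-2.024, -2.402, -0.001]
force: [1.1, 1.1, -0.1]
width: 0.991
```

```bash
python3 - <<'E'
from h import *
import cv2
o=cv2.imread("pics/ft.png").astype(int); 
b=arm.get_image("scene")[:,:,::-1];t=arm.get_image("top")[:,:,::-1].astype(int)
print("change hang",abs(t-o)[125:200,160:225].max(),"mag vs start",abs(t-cv2.imread("pics/top0.png"))[172:215,335:365].mean(), arm.observe()["clock"])
cv2.imwrite("pics/gc.png",np.hstack([cv2.resize(b[110:240,330:440],None,fx=3.5,fy=3.5,interpolation=cv2.INTER_CUBIC),cv2.resize(t[120:250-0,150:260].astype(np.uint8),None,fx=3.5,fy=3.5,interpolation=cv2.INTER_CUBIC)]))
E
```

```text
change hang 16 mag vs start 89.45839793281654 15.125
```

View pics/gc.png

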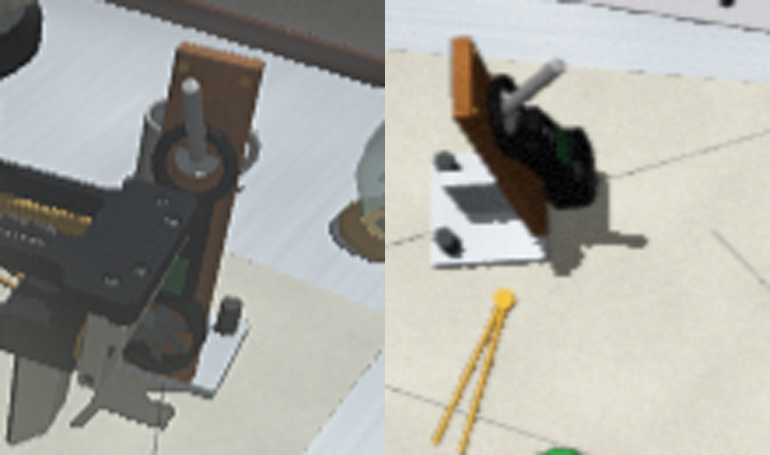

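```bash
python3 -c "
from cell import arm
print(arm.sign_off())"
```

```text
the job is handed in; nothing more can be done
None
```

The black anemometer is hanging by its loop at the root of the peg, with its handle down the board. I handed the job in at about 15 s of the 35 s allowed.

**How it was done:** I gripped the handle about 20 mm towards the vane wheel and threaded the loop level over the peg tip. The move commands cannot tilt the tool, so I eased the grip to 4 N. As I lowered the arm, the loop's far bar rode on the peg and pivoted the item until the loop was roughly square across it. I let go at about half-way by eye, and it slipped down the rest by itself. My position estimate part-way through the lowering put the loop somewhat deeper than half-way.

**Last checks:**
- **Hanging:** the final scene and top pictures show the peg through the loop, with the robot well clear.
- **At rest:** two top views about 0.9 s apart differ only by small pixel changes around the hanging item.
- **Forces:** the wrist readings I took while working stayed below about 6 N.
- **Magnifier:** my automatic comparison with the start picture failed, giving a large difference. I took this to be the arm or its shadow covering the magnifier in the top view, and did not repeat it. The top and scene pictures taken just before show the magnifier in its original place.

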